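# Prise the terminal cover off the stitching machine's control box

## Task

Take the flat pry blade out of the wooden tool block, put its tip down into the notch in the top edge of the orange terminal cover, and prise the snapped-on cover off the grey control box so that it ends up lying flat on the bench. Then put the blade back in its slot in the block, fully home. Do not touch the cover with the gripper, and leave the other things on the bench where they are.

Things in the scene. Friction and masses are not known exactly. Their poses are not given: they have to be found in the camera images.
- box: grey control box, fixed, 110 wide (y) x 80 deep (x) x 70 mm high. Origin: on the bench, middle of the front face's lower edge; x points level out of the front face, y along it, z up; the box lies at x = -80 to 0 mm. On its front, behind the cover, a black terminal block sticks out 8 mm (up to 38 mm high) and two spring catches, 44 mm up, hold the cover's side walls.
- cover: loose orange cap, 84 wide (y) x 66 high (z) x 18 mm deep (x), about 90 g, standing on the bench against the box's front; same origin and axes as the box while on. Front plate 4 mm thick at x = 14 to 18 mm; 4 mm side and top walls reach back to the box; bottom and back open.
- cover_notch (a point): middle of the notch in the cover's top edge, at the top's height (66 mm above the bench while on). The notch is a gap in the top wall, 30 mm along y, open at the back, from the box's face to the back of the front plate (14 mm along x; its middle is 7 mm from the face). Below it the space behind the plate is free down to 38 mm above the bench.
- cover_mid (a point): middle of the cover's front plate, 33 mm above its lower edge. The catches let go when the top is pulled about 5 to 8 mm out from the box (+x) with roughly 5 to 15 N; by some 10 to 15 mm the cover tips over its lower front edge, away from the box, and falls on its front (its x axis then points down).
- blade: flat pry blade, standing upright in the middle slot of the tool block: dark wooden handle 24 (x) x 34 (y) x 65 mm (z) with a thin brass band, below it a flat steel blade 3 thick (x) x 18 wide (y) x 55 mm long (z). Origin: centre of the handle's underside; z up along the handle. Mass 120 g, may vary by a third.
- blade_tip (a point): middle of the blade's lower end, 55 mm below the handle's underside
- blade_grip (a point): point on the handle's axis 26 mm above its underside, a good place to hold it, across the 24 mm (x) sides
- block: light wooden tool block, fixed, 75 (x) x 170 (y) x 62 mm high (z), origin at the centre of its underside. The blade's slot is at its centre, 12 (x) x 27 mm (y), 58 mm deep from the top; the handle's underside rests on the top of the block, 62 mm above the bench.
- awl: awl with a 55 mm high turned wooden grip standing in the block's round hole 62 mm to +y of the slot (the like hole on the other side is empty); bystander. Origin at the underside of the grip
- hammer: hammer lying on the bench, bystander
- wax_tin: flat brass tin, 66 mm diameter, 40 mm high, bystander; origin under its centre
- spool: red spool, 40 mm diameter, 55 mm high, bystander; origin under its centre
- jar: amber jar, 70 mm diameter, 100 mm high, bystander; origin under its centre
- cup: blue mug, 80 mm diameter, 90 mm high, bystander; origin under its centre
- square: try square lying on the bench, wooden stock and steel blade, bystander
Not all that is in view belongs to the job. Of the things that look like the cover, take the one that is nearest to the robot's base at the start. Leave any red look-alike of the blade alone.

How it is judged:
By the outcome, as a careful person would: the job done as asked, in the order asked, and still so for the second after the job is handed in, with the robot touching nothing.
It also fails if it takes over 48 s, if anything falls off the work surface, if the arm or the gripper's body presses on something with over 40 N, if the wrist force passes 120 N, or if a joint passes its speed limit or range.

## Robot

A 6-joint arm with a two-finger parallel gripper is mounted at the origin on the work surface. World frame = base frame: x ahead of the robot, y to its left, z up, the work surface at z = 0. Lengths are in m, angles in rad, forces in N, time in s.
With the tool pointing down it reaches from about 0.4 to 0.825 m from the base axis. Payload 7 kg.
Tool frame: the origin (TCP) lies midway between the tips of the shut fingers; the grasp point (between the pads) lies hold_point_z behind it (hold_point_z is the distance from the TCP to the grasp point, in m); z points along the fingers, y is the line along which they close (so a half turn about z gives the same grasp; the last joint's range is limited). The gripper opens to 88 mm and grips with 3 to 60 N. Pads are 19 mm wide; open, the fingers measure 130 mm over their backs; the gripper's body (78 mm by 193 mm) begins 47 mm behind the grasp point.
Start: joints at [1.613, 0.359, 0.012, 0, -1.224, -0.288], TCP at [0.164, 0.655, 0.227] pointing down, gripper open.
Joint ranges: [-3.07, 3.07], [-1.43, 2.12], [-1.02, 1.25], [-3.03, 1.67], [-3.05, -0], [-3.03, 3.03]. Speed limits (rad/s): [2.39, 2.39, 3.01, 3.14, 3.14, 3.14].

## Interface

Orientations are given as [roll, pitch, yaw] about the fixed x, y, z axes, in that order (R = Rz(yaw) Ry(pitch) Rx(roll)).
In Python, from station import * gives the robot as it stands.
- The arm moves only by the tool apply_moves, never from a script. Its argument "steps" is a list of rows, each an object with "translation": the shift along the world's x, y, z scaled (see below), a list of three; "rotation": the turn, a rotation vector about the world's x, y, z scaled (see below), a list of three. A call has exactly 10 rows; each row is the pose to reach, as a shift and turn from the pose commanded when the call began; what a row does not reach only later rows make up. The controller multiplies each number of a shift by 250 mm and each number of a turn by 30 degrees. A row lasts 1/12 s, in which the tool goes at most 41.7 mm and 7.16 degrees, less where a joint would pass 70% of its speed; a pose out of reach is approached as far as the arm can. A call with a number of a shift or a turn outside -1 to 1 is refused whole. A call with a gripper value outside its range is refused whole. "jaw" is the closure, from -1 (fully open) to 1 (shut), so that 0 is half open, set as the call begins (left out, the last holds). The fingers move at their own pace and stop on an object; "newtons" is the grip in N (left out, the last holds). Time passes only in rows, so rows that repeat a pose let the fingers close, or fill a call up. It gives the time, the measured TCP pose, the force, the opening and the grip force at its end, in the units of the state.
- get_state(): the state, without advancing time (a new reading comes with each control period).
- grab_frame(name): name is "side" or "top" or "wrist"; returns the picture (384x512x3 uint8, blue, green, red); there is no depth.
- camera_model(name): a dict with "fx", "fy", "cx", "cy" (pixels), "xyz" and "rotation" of the camera in the world. Camera axes: x right, y down, z forward; pixel columns grow to the right and rows downward; lengths in m; the calibration is good to about 2 mm. A picture is of the moment at which its call begins: read the wrist's pose just before it. camera_model takes no time and is no camera call; for the wrist camera it gives the pose at the moment of the call.
- job_done(): hands the job in; it is judged then, once.
The state is a dict: "t": time; "q": joint angles; "qd": joint speeds; "joint_efforts": joint torques, N m; "eef_pos": TCP position; "ee_rot": TCP orientation; "force": force on the tool from outside, world axes, zero at the start; "moment": the same for the moment, N m; "width": finger opening in m; "gripper_force": force on a finger pad.
Only numpy, scipy, OpenCV 4.12 (cv2) and the standard library are available. Lean on these libraries where they do the work, as an engineer would, in place of code of your own. Each camera call takes 0.05 s, during which the arm holds its last target. There are 200 camera calls.

## Working session

There is one attempt and no reset: what is moved stays moved. The work goes in short steps, Python scripts to look and compute and a tool call to move; the robot and the scene stay as the last step left them, time stands still between calls to the robot, and variables do not carry over. Pictures are saved under pics/ and viewed, at most 10 in all, crops included, and the job is handed in when it is done.

Besides the shell and the picture viewer there is one more tool, called as name(argument=value, ...) on one line, values as JSON. apply_moves: Moves the arm, as the interface text tells. Shifts and turns lie within -1 to 1; 1 stands for 250 mm of shift or 30 degrees of turn. Its arguments: {"type":"object","properties":{"steps":{"type":"array"},"jaw":{"type":"number"},"newtons":{"type":"number"}},"required":["steps"]}

```bash
mkdir -p pics; ls; python3 - <<'E'
from station import *
import cv2,numpy as np
s=get_state();print({k:np.round(v,3) for k,v in s.items()})
for n in("top","side"):
    im=grab_frame(n);cv2.imwrite(f"pics/{n}0.png",im);
    c=camera_model(n);print(n,c)
try: print(hold_point_z)
except Exception as e: print(e)
a=[cv2.resize(cv2.imread(f"pics/{n}0.png"),(800,600),interpolation=cv2.INTER_CUBIC) for n in("top","side")]
for n,x in zip(("top","side"),a): cv2.imwrite(f"pics/{n}0b.png",x)
E
```

```text
pics
{'t': np.float64(0.0), 'q': array([ 1.613,  0.359,  0.011, -0.   , -1.224, -0.288]), 'qd': array([ 0.001,  0.   ,  0.001, -0.   , -0.   ,  0.   ]), 'joint_efforts': array([-2.0000e-03, -5.8271e+01,  2.9306e+01,  6.9970e+00,  7.0000e-03,
       -0.0000e+00]), 'eef_pos': array([0.164, 0.654, 0.226]), 'ee_rot': array([ 3.14 , -0.   , -0.246]), 'force': array([0.658, 0.603, 0.612]), 'moment': array([ 0.008, -0.018, -0.032]), 'gripper_force': np.float64(0.0), 'width': np.float64(0.088)}
top {'fx': 356.87230162282407, 'fy': 356.87230162282407, 'cx': 257.1800155531048, 'cy': 191.10691906719578, 'xyz': array([ 0.44357019, -0.04648358,  1.10471313]), 'rotation': array([-3.05530542, -0.00492302, -1.55592569])}
side {'fx': 479.16481676510904, 'fy': 479.16481676510904, 'cx': 257.54067195338496, 'cy': 187.5311297662464, 'xyz': array([-0.20182426, -0.83138665,  0.92041698]), 'rotation': array([-2.2203446 , -0.00875099, -0.76828675])}
0.0188
```

View pics/top0b.png

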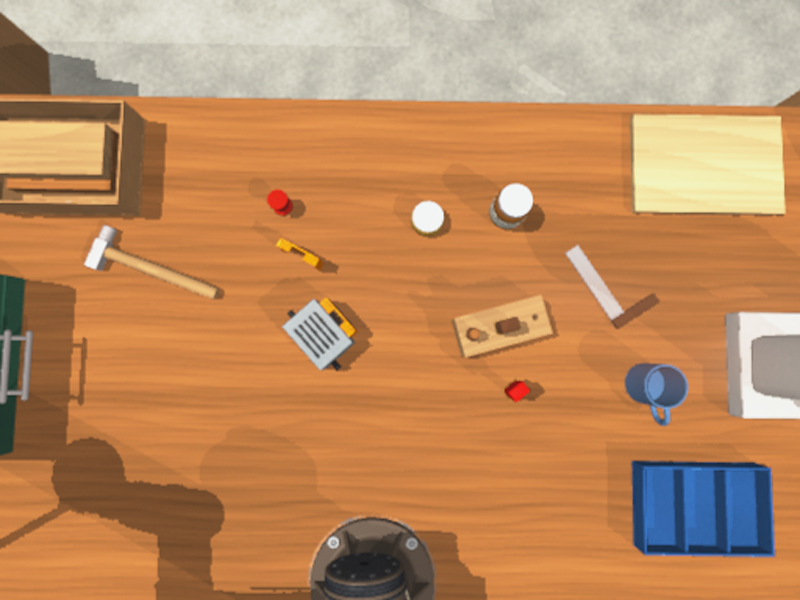

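View pics/side0b.png

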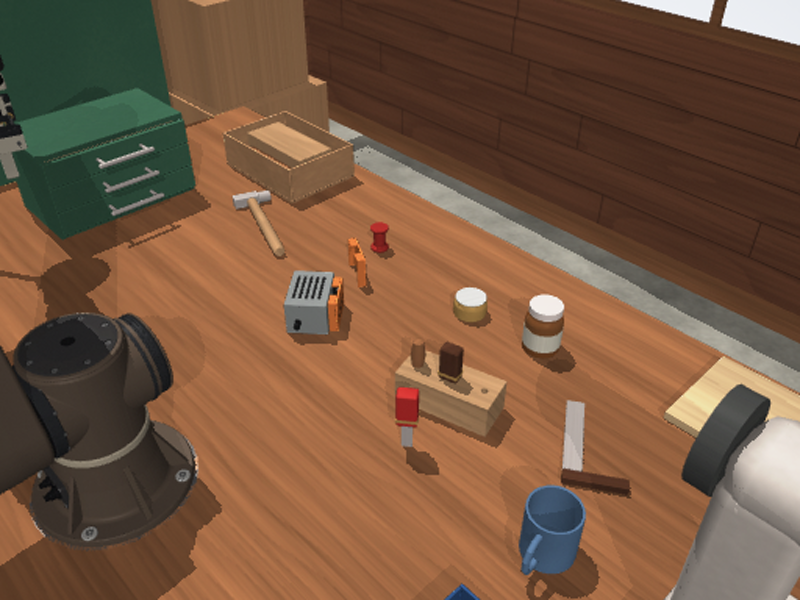

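Candidates, in top-view pixels at 800x600:
- **Blade:** dark handle in the block at (509,325). The red look-alike at (517,390) and the awl at (474,334) are not it.
- **Cover:** orange cap on the box at (338,316), which is nearest to the base. The loose orange piece at (299,252) is not it.

I'll check both choices in one close crop.

```bash
cat > h.py <<'E'
from station import *
import cv2,numpy as np
from scipy.spatial.transform import Rotation as R
from scipy.optimize import least_squares
def ray(c,u,v):
    d=R.from_euler('xyz',c['rotation']).as_matrix()@np.array([(u-c['cx'])/c['fx'],(v-c['cy'])/c['fy'],1]);return np.array(c['xyz']),d
def back(c,u,v,z):
    o,d=ray(c,u,v);return o+d*(z-o[2])/d[2]
def proj(c,P):
    q=(np.atleast_2d(P)-c['xyz'])@R.from_euler('xyz',c['rotation']).as_matrix()
    return np.c_[c['fx']*q[:,0]/q[:,2]+c['cx'],c['fy']*q[:,1]/q[:,2]+c['cy']]
def place(L,x,y,yaw):
    L=np.atleast_2d(L);return L@R.from_euler('z',yaw).as_matrix().T+[x,y,0]
E
python3 - <<'E'
from h import *
im=cv2.imread("pics/top0.png")
a=cv2.resize(im[180:245,175:235],None,fx=6.5,fy=6.5,interpolation=cv2.INTER_CUBIC)
b=cv2.resize(im[180:245,285:358],None,fx=5.5,fy=6.5,interpolation=cv2.INTER_CUBIC)
s=np.hstack([a,b]);print(s.shape);cv2.imwrite("pics/crop1.png",s)
E
```

```text
(422, 792, 3)
```

View pics/crop1.png

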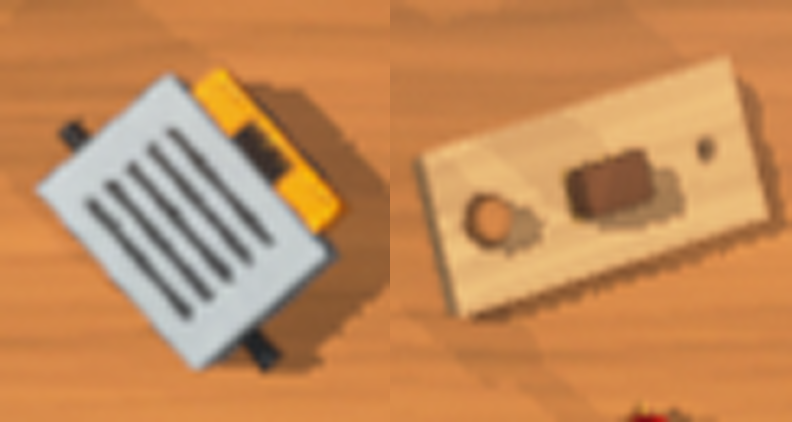

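The crop confirms both choices. The dark-handled blade is mid-block at crop (610,185), with the awl at (490,220). The orange cover with the notch is on the box at (265,150). Next I'll fit the poses.

```bash
cat >> h.py <<'E'
def fit(c,L,px,x0):
    f=lambda p:(proj(c,place(L,*p))-px).ravel()
    r=least_squares(f,x0);return r.x,np.abs(r.fun).max()
BOXT=np.array([[0,.055,.07],[0,-.055,.07],[-.08,-.055,.07],[-.08,.055,.07]])
BLKT=np.array([[.0375,.085,.062],[.0375,-.085,.062],[-.0375,-.085,.062],[-.0375,.085,.062]])
E
python3 - <<'E'
from h import *
c=camera_model("top")
a=np.array([(172,73),(335,255),(197,368),(36,188)])/6.5+[175-.42,180-.42]
b=(np.array([(417,157),(727,57),(768,215),(460,318)])-[390,0])/[5.5,6.5]+[285-.42,180-.42]
for n,L,p in(("box",BOXT,a),("blk",BLKT,b)):
    g=back(c,*p.mean(0),.065); 
    for y0 in(-1,0,1): print(n,fit(c,L,p,[g[0],g[1],y0]))
for n,(u,v,w,h,z) in dict(awl=(490,220,5.5,285,.11),handle=(620,180,5.5,285,.127)).items():
    print(n,back(c,(u-390)/w+h,v/6.5+180,z))
for n,(u,v,z) in dict(jar=(515,202,.1),tin=(428,217,.04),red=(517,390,.1),decoy=(299,252,.06),cup=(657,385,.09),spool=(278,203,.055)).items(): print(n,back(c,u*.64,v*.64,z).round(3))
E
```

```text
box (array([ 0.4926754 ,  0.0758527 , -0.83131249]), np.float64(0.8895316735600716))
box (array([ 0.49267541,  0.0758527 , -0.83131245]), np.float64(0.8895315844687559))
box (array([ 0.4926754 ,  0.0758527 , -0.83131248]), np.float64(0.8895316423089241))
blk (array([ 0.48639511, -0.23914636,  0.28750231]), np.float64(0.5733512358326038))
blk (array([ 0.48639511, -0.23914636,  0.28750231]), np.float64(0.5733512370428571))
blk (array([ 0.48639511, -0.23914636,  0.28750231]), np.float64(0.5733512374356451))
awl [ 0.46809883 -0.17910932  0.11      ]
handle [ 0.48549332 -0.24161452  0.127     ]
jar [ 0.712 -0.255  0.1  ]
tin [ 0.696 -0.099  0.04 ]
red [ 0.37  -0.258  0.1  ]
decoy [0.62  0.146 0.06 ]
cup [ 0.382 -0.513  0.09 ]
spool [0.715 0.19  0.055]
```

apply_moves(steps=[{"translation": [0.08,-0.1,0],"rotation": [0,0,-0.1]},{"translation": [0.16,-0.2,0],"rotation": [0,0,-0.2]},{"translation": [0.24,-0.3,0],"rotation": [0,0,-0.3]},{"translation": [0.32,-0.4,0],"rotation": [0,0,-0.4]},{"translation": [0.4,-0.5,0],"rotation": [0,0,-0.5]},{"translation": [0.48,-0.6,0],"rotation": [0,0,-0.6]},{"translation": [0.56,-0.7,0],"rotation": [0,0,-0.7]},{"translation": [0.64,-0.8,0],"rotation": [0,0,-0.8]},{"translation": [0.72,-0.9,0],"rotation": [0,0,-0.9]},{"translation": [0.8,-1,0],"rotation": [0,0,-1]}], jaw=-1)

```text
t: 0.93
eef_pos: [0.3648, 0.4031, 0.2264]
ee_rot: [3.141, -0.0, -0.772]
force: [0.3, 0.2, 0.3]
width: 0.0879
gripper_force: 0.0
```

apply_moves(steps=[{"translation": [0.04,-0.1,0],"rotation": [0,0,-0.1]},{"translation": [0.08,-0.2,0],"rotation": [0,0,-0.2]},{"translation": [0.12,-0.3,0],"rotation": [0,0,-0.3]},{"translation": [0.16,-0.4,0],"rotation": [0,0,-0.4]},{"translation": [0.2,-0.5,0],"rotation": [0,0,-0.5]},{"translation": [0.24,-0.6,0],"rotation": [0,0,-0.6]},{"translation": [0.28,-0.7,0],"rotation": [0,0,-0.7]},{"translation": [0.32,-0.8,0],"rotation": [0,0,-0.8]},{"translation": [0.36,-0.9,0],"rotation": [0,0,-0.9]},{"translation": [0.4,-1,0],"rotation": [0,0,-0.98]}])

```text
t: 1.77
eef_pos: [0.4643, 0.1533, 0.2264]
ee_rot: [3.141, 0.0, -1.285]
force: [0.6, -0.2, -0.5]
width: 0.0879
gripper_force: 0.0
```

```bash
python3 - <<'E'
from h import *
s=get_state();c=camera_model("wrist");im=grab_frame("wrist");cv2.imwrite("pics/w1.png",im)
print(s['t'],s['eef_pos'],s['ee_rot'],s['q'],c)
for P in (place(BOXT,.4927,.0759,-.831),place(BLKT,.4864,-.2391,.2875)): print(proj(c,P).round())
E
```

```text
1.7667 [0.46429909 0.15331912 0.22641984] [ 3.14129957e+00  6.57344042e-05 -1.28518017e+00] [ 7.21878193e-01  4.88843868e-02 -3.85686256e-01 -2.02194437e-04
 -1.13646355e+00 -4.36176920e-01] {'fx': 334.36144344613206, 'fy': 334.36144344613206, 'cx': 256.0372503353526, 'cy': 199.31263992459472, 'xyz': array([0.48550733, 0.07939893, 0.38351825]), 'rotation': array([ 2.84891884e+00,  3.39392225e-06, -2.85544549e+00])}
[[195. 120.]
 [306.  63.]
 [340. 146.]
 [235. 196.]]
[[ 327. -217.]
 [ 344. -601.]
 [ 473. -601.]
 [ 430. -217.]]
```

View w1.

View pics/w1.png

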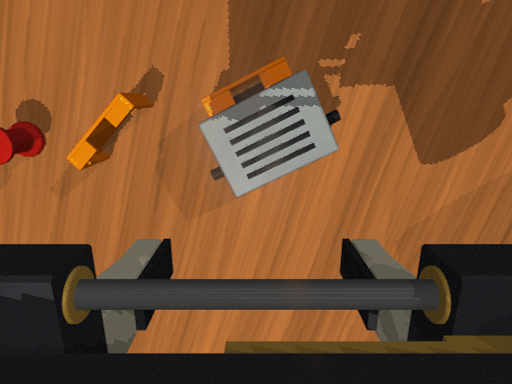

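apply_moves(steps=[{"translation": [0.01,-0.1,0],"rotation": [0,0,0]},{"translation": [0.02,-0.2,0],"rotation": [0,0,0]},{"translation": [0.03,-0.3,0],"rotation": [0,0,0]},{"translation": [0.04,-0.4,0],"rotation": [0,0,0]},{"translation": [0.05,-0.5,0],"rotation": [0,0,0]},{"translation": [0.06,-0.6,0],"rotation": [0,0,0]},{"translation": [0.07,-0.7,0],"rotation": [0,0,0]},{"translation": [0.08,-0.8,0],"rotation": [0,0,0]},{"translation": [0.08,-0.9,0],"rotation": [0,0,0]},{"translation": [0.08,-1,0],"rotation": [0,0,0]}])

```text
t: 2.65
eef_pos: [0.4839, -0.0965, 0.2263]
ee_rot: [3.141, 0.0, -1.283]
force: [1.0, -0.3, 0.2]
width: 0.0878
gripper_force: 0.0
```

```bash
python3 - <<'E'
from h import *
s=get_state();c=camera_model("wrist");im=grab_frame("wrist");cv2.imwrite("pics/w2.png",im)
print(s['t'],s['eef_pos'],s['ee_rot'],c['xyz'],c['rotation'])
for P in (place(BLKT,.4864,-.2391,.2875),): print(proj(c,P).round())
E
```

```text
2.65 [ 0.48392293 -0.09650395  0.22631454] [ 3.14115623e+00  2.18239905e-04 -1.28251078e+00] [ 0.50537678 -0.17036376  0.38340243] [ 2.84877124e+00 -1.46963189e-04 -2.85277502e+00]
[[256. 126.]
 [256. -93.]
 [351. -93.]
 [336. 126.]]
```

View pics/w2.png

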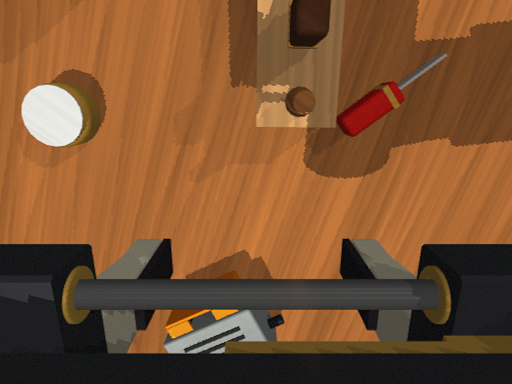

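The wrist view shows the block at (300,60), with the blade handle at (310,20) and the awl at (300,100). The red tool is at (370,108), apparently lying down. I'll refine the block and box poses and check the red tool.

```bash
python3 - <<'E'
from h import *
c=camera_model("wrist")
# block edges in w2: near edge z=.062
for n,(u,v,z) in dict(cornA=(256.5,127,.062),cornB=(337,127,.062),edgeA=(256.5,0,.062),edgeB=(342,0,.062),awl=(298,96,.117),handA=(289,46,.062),handB=(319,46,.062),redend=(345,130,.012),redtip=(445,57,.0),tin=(53,115,.04)).items(): print(n,back(c,u,v,z).round(4))
p=place([[.0375,.085,.062],[-.0375,.085,.062],[.012,.017,.062],[-.012,.017,.062],[.012,.017,.127],[-.012,.017,.127],[0,.062,.117]],.4864,-.2391,.2875);print(proj(c,p).round(1))
i0=[cv2.imread(f"pics/{n}0.png") for n in("top","side")]
for n,a in zip(("top","side"),i0):
    b=grab_frame(n)
    m=(a[...,2]>150)&(a[...,1]<50)&(a[...,0]<60);m2=(b[...,2]>150)&(b[...,1]<50)&(b[...,0]<60)
    for q in(m,m2):
        k,_,st,ce=cv2.connectedComponentsWithStats(q.astype(np.uint8));print(n,[(st[i].tolist()) for i in range(1,k) if st[i,4]>15])
# box from w1
cw=dict(fx=c['fx'],fy=c['fy'],cx=c['cx'],cy=c['cy'],xyz=np.array([0.48550733,0.07939893,0.38351825]),rotation=np.array([2.84891884,0,-2.85544549]))
print(fit(cw,BOXT,np.array([(200.5,125),(307,71),(338.5,148.5),(238.5,195.5)]),[.49,.076,-.83]))
L=np.array([[0,.015,.066],[0,-.015,.066],[.014,.015,.066],[.014,-.015,.066],[.018,.042,.066],[.018,-.042,.066]]);print(proj(cw,place(L,.4927,.0759,-.831)).round(1))
im=cv2.imread("pics/w1.png")
cv2.imwrite("pics/crop2.png",cv2.resize(im[50:205,190:350],None,fx=3.75,fy=3.75,interpolation=cv2.INTER_CUBIC))
E
```

```text
cornA [ 0.4971 -0.1487  0.062 ]
cornB [ 0.4244 -0.1702  0.062 ]
edgeA [ 0.5273 -0.2502  0.062 ]
edgeB [ 0.4575 -0.271   0.062 ]
awl [ 0.4748 -0.184   0.117 ]
handA [ 0.4896 -0.224   0.062 ]
handB [ 0.4642 -0.2315  0.062 ]
redend [ 0.4023 -0.1693  0.012 ]
redtip [ 0.3244 -0.2708  0.    ]
tin [ 0.6942 -0.1006  0.04  ]
[[254.8 128.4]
 [334.3 128.5]
 [283.6  50.2]
 [310.7  50.2]
 [291.1  37.2]
 [325.4  37.2]
 [303.6 104. ]]
top [[172, 122, 14, 16, 133], [325, 244, 14, 13, 101]]
top [[172, 122, 12, 16, 125], [305, 241, 6, 6, 16]]
side [[237, 143, 11, 6, 45]]
side [[247, 267, 8, 9, 44]]
(array([ 0.48987338,  0.07897363, -0.83178924]), np.float64(3.7038253391342835))
[[234.7  99.9]
 [264.5  84.7]
 [227.7  85.3]
 [257.7  69.7]
 [199.2  94.9]
 [283.4  50.8]]
```

View pics/crop2.png

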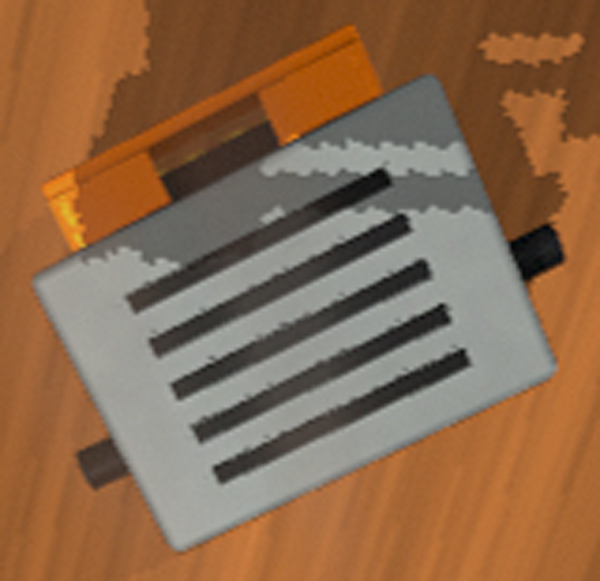

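The crop shows the box corners at native (199,125), (306,70), (337,149) and (238,197), and the notch around (247,90). The red tool toppled by itself: it was standing in the first frame and I never touched it. I'll move closer to measure the handle.

apply_moves(steps=[{"translation": [0.0,-0.05,0],"rotation": [0,0,0]},{"translation": [0.0,-0.1,0],"rotation": [0,0,0]},{"translation": [0.0,-0.15,0],"rotation": [0,0,0]},{"translation": [0.0,-0.2,0],"rotation": [0,0,0]},{"translation": [0,-0.22,0],"rotation": [0,0,0]},{"translation": [0,-0.24,0],"rotation": [0,0,0]},{"translation": [0,-0.24,0],"rotation": [0,0,0]},{"translation": [0,-0.24,0],"rotation": [0,0,0]},{"translation": [0,-0.24,0],"rotation": [0,0,0]},{"translation": [0,-0.24,0],"rotation": [0,0,0]}])

```text
t: 3.63
eef_pos: [0.4843, -0.1548, 0.2266]
ee_rot: [-3.141, 0.0, -1.282]
force: [0.5, 0.6, -0.7]
width: 0.0877
gripper_force: 0.0
```

```bash
python3 - <<'E'
from h import *
s=get_state();c=camera_model("wrist");im=grab_frame("wrist");cv2.imwrite("pics/w3.png",im)
print(s['t'],s['eef_pos'],s['ee_rot'],c['xyz'],c['rotation'])
cv2.imwrite("pics/crop3.png",cv2.resize(im[0:230,200:400],None,fx=2.6,fy=2.6,interpolation=cv2.INTER_CUBIC))
E
```

```text
3.6333 [ 0.4843172  -0.1548179   0.22661316] [-3.14146511e+00  6.71040082e-05 -1.28199054e+00] [ 0.50569757 -0.2286857   0.38368935] [ 2.84892117e+00  4.15921800e-04 -2.85227426e+00]
```

View pics/crop3.png

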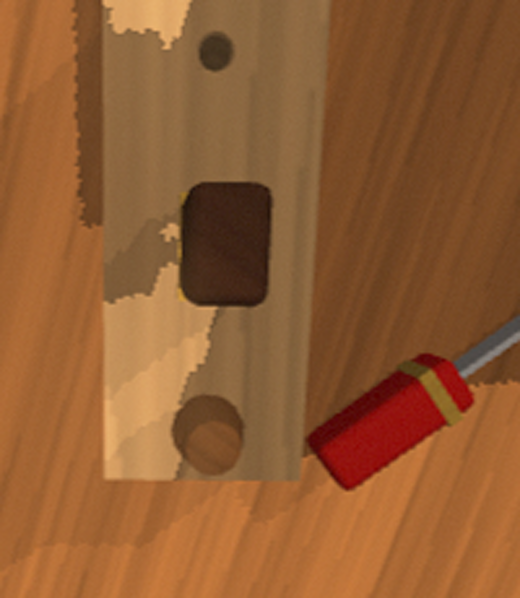

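```bash
python3 - <<'E'
from h import *
c=camera_model("wrist")
L=np.array([[.0375,.085,.062],[-.0375,.085,.062],[0,-.062,.062]])
px=np.array([(103,481),(300,481),(215.5,51)])/2.6+[199.7,-.3]
p,e=fit(c,L,px,[.486,-.239,.2875]);print("blk",p,e)
# edges direction
a=back(c,239.6,0,.062);b=back(c,239.6,184.6,.062);print("yaw left",np.arctan2(-(b-a)[0],(b-a)[1]))
a2=back(c,327.3,0,.062);b2=back(c,315.,184.6,.062);print("yaw right",np.arctan2(-(b2-a2)[0],(b2-a2)[1]))
H=np.array([[sx*.012,sy*.017,z] for z in(.062,.127) for sx in(1,-1) for sy in(1,-1)])
q=proj(c,place(H,*p));print("handle pred ext",q.min(0),q.max(0),"obs",(181/2.6+199.7,182/2.6-.3),(270.5/2.6+199.7,305/2.6-.3))
print(q.round(1))
cw=dict(c,xyz=np.array([0.48550733,0.07939893,0.38351825]),rotation=np.array([2.84891884,0,-2.85544549]))
px=np.array([(35,281),(437,75),(553,372),(180,550)])/3.75+[189.6,49.6]
def f(x): return (proj(cw,place(np.array(BOXT)*[1,1,1]+np.array([[-1,-1,0],[-1,1,0],[1,1,0],[1,-1,0]])*x[3],*x[:3]))-px).ravel()
r=least_squares(f,[.49,.076,-.83,0]);print("box rounded",r.x,np.abs(r.fun).max())
for u,v in((43,187),(355,28)):
    w=back(cw,u/3.75+189.6,v/3.75+49.6,.066); d=w[:2]-r.x[:2]; ya=r.x[2]; print("cover corner local",d@[np.cos(ya),np.sin(ya)],d@[-np.sin(ya),np.cos(ya)])
for u,v in((168,203),(287,144),(148,153),(261,92)):
    w=back(cw,u/3.75+189.6,v/3.75+49.6,.066); d=w[:2]-r.x[:2]; print("notch corner local",d@[np.cos(ya),np.sin(ya)],d@[-np.sin(ya),np.cos(ya)])
E
```

```text
blk [ 0.4856342  -0.23824849  0.2778151 ] 0.6140121344017473
yaw left 0.27514352962901106
yaw right 0.2755570220728022
handle pred ext [266.63661381  68.67706151] [303.76595987 117.78423112] obs (269.3153846153846, 69.7) (303.73846153846154, 117.00769230769231)
[[266.6 113.6]
 [267.4  74.8]
 [292.4 114. ]
 [294.   75.2]
 [269.2 117.4]
 [270.3  68.7]
 [301.4 117.8]
 [303.8  69.1]]
box rounded [ 0.49109302  0.07869624 -0.83132894  0.00184202] 1.050008132025198
cover corner local 0.016912935522888663 0.041659508589495325
cover corner local 0.01624683671874183 -0.04125953943000228
notch corner local 0.0003038405859976355 0.016089780427157405
notch corner local -7.520580816885829e-05 -0.015826166562554724
notch corner local 0.012728621229675602 0.015154477490140306
notch corner local 0.013221854197706771 -0.015316607393587308
```

apply_moves(steps=[{"translation": [0.001,-0.08,0],"rotation": [0,0,-0.01]},{"translation": [0.002,-0.16,0],"rotation": [0,0,-0.02]},{"translation": [0.003,-0.24,0],"rotation": [0,0,-0.025]},{"translation": [0.004,-0.3,0],"rotation": [0,0,-0.025]},{"translation": [0.005,-0.333,-0.02],"rotation": [0,0,-0.025]},{"translation": [0.005,-0.333,-0.08],"rotation": [0,0,-0.025]},{"translation": [0.005,-0.333,-0.16],"rotation": [0,0,-0.025]},{"translation": [0.005,-0.333,-0.24],"rotation": [0,0,-0.025]},{"translation": [0.005,-0.333,-0.32],"rotation": [0,0,-0.025]},{"translation": [0.005,-0.333,-0.4],"rotation": [0,0,-0.025]}])

```text
t: 4.52
eef_pos: [0.4854, -0.2381, 0.1254]
ee_rot: [-3.141, 0.0, -1.296]
force: [-0.5, 0.1, -0.6]
width: 0.0877
gripper_force: 0.0
```

apply_moves(steps=[{"translation": [0,0,-0.04],"rotation": [0,0,0]},{"translation": [0,0,-0.08],"rotation": [0,0,0]},{"translation": [0,0,-0.12],"rotation": [0,0,0]},{"translation": [0,0,-0.15],"rotation": [0,0,0]},{"translation": [0,0,-0.18],"rotation": [0,0,0]},{"translation": [0,0,-0.2],"rotation": [0,0,0]},{"translation": [0,0,-0.22],"rotation": [0,0,0]},{"translation": [0,0,-0.23],"rotation": [0,0,0]},{"translation": [0,0,-0.23],"rotation": [0,0,0]},{"translation": [0,0,-0.23],"rotation": [0,0,0]}])

```text
t: 5.35
eef_pos: [0.4856, -0.2386, 0.0692]
ee_rot: [-3.141, -0.0, -1.296]
force: [-0.3, 0.1, 0.3]
width: 0.0877
gripper_force: 0.0
```

apply_moves(steps=[{"translation": [0,0,0],"rotation": [0,0,0]},{"translation": [0,0,0],"rotation": [0,0,0]},{"translation": [0,0,0],"rotation": [0,0,0]},{"translation": [0,0,0],"rotation": [0,0,0]},{"translation": [0,0,0],"rotation": [0,0,0]},{"translation": [0,0,0],"rotation": [0,0,0]},{"translation": [0,0,0],"rotation": [0,0,0]},{"translation": [0,0,0],"rotation": [0,0,0]},{"translation": [0,0,0],"rotation": [0,0,0]},{"translation": [0,0,0],"rotation": [0,0,0]}], jaw=1, newtons=45)

```text
t: 6.18
eef_pos: [0.4855, -0.2385, 0.069]
ee_rot: [3.142, 0.0, -1.296]
force: [-0.3, -0.6, -0.0]
width: 0.0268
gripper_force: 0.0
```

apply_moves(steps=[{"translation": [0,0,0],"rotation": [0,0,0]},{"translation": [0,0,0],"rotation": [0,0,0]},{"translation": [0,0,0],"rotation": [0,0,0]},{"translation": [0,0,0.02],"rotation": [0,0,0]},{"translation": [0,0,0.06],"rotation": [0,0,0]},{"translation": [0,0,0.12],"rotation": [0,0,0]},{"translation": [0,0,0.19],"rotation": [0,0,0]},{"translation": [0,0,0.26],"rotation": [0,0,0]},{"translation": [0,0,0.33],"rotation": [0,0,0]},{"translation": [0,0,0.38],"rotation": [0,0,0]}])

```text
t: 7.02
eef_pos: [0.4861, -0.2387, 0.1667]
ee_rot: [-3.14, -0.001, -1.295]
force: [-0.1, -0.3, -0.6]
width: 0.0237
gripper_force: 45.0
```

apply_moves(steps=[{"translation": [0,0,0.05],"rotation": [0,0,0]},{"translation": [0,0,0.1],"rotation": [0,0,-0.05]},{"translation": [0,0,0.15],"rotation": [0,0,-0.12]},{"translation": [0,0.02,0.18],"rotation": [0,0,-0.2]},{"translation": [0,0.05,0.18],"rotation": [0,0,-0.3]},{"translation": [0,0.1,0.18],"rotation": [0,0,-0.4]},{"translation": [0,0.16,0.18],"rotation": [0,0,-0.5]},{"translation": [0,0.23,0.18],"rotation": [0,0,-0.6]},{"translation": [0,0.3,0.18],"rotation": [0,0,-0.7]},{"translation": [0,0.37,0.18],"rotation": [0,0,-0.8]}])

```text
t: 7.85
eef_pos: [0.4853, -0.1454, 0.21]
ee_rot: [-3.141, 0.0, -1.717]
force: [0.6, 0.6, -1.1]
width: 0.0238
gripper_force: 45.0
```

apply_moves(steps=[{"translation": [0,0.08,0],"rotation": [0,0,-0.1]},{"translation": [0.01,0.16,0],"rotation": [0,0,-0.2]},{"translation": [0.01,0.24,0],"rotation": [0,0,-0.3]},{"translation": [0.02,0.32,0],"rotation": [0,0,-0.4]},{"translation": [0.02,0.4,0],"rotation": [0,0,-0.5]},{"translation": [0.03,0.48,0],"rotation": [0,0,-0.6]},{"translation": [0.03,0.56,0],"rotation": [0,0,-0.7]},{"translation": [0.04,0.64,0],"rotation": [0,0,-0.8]},{"translation": [0.04,0.7,0],"rotation": [0,0,-0.9]},{"translation": [0.04,0.74,0],"rotation": [0,0,-1]}])

```text
t: 8.68
eef_pos: [0.4956, 0.0403, 0.2101]
ee_rot: [-3.141, 0.001, -2.24]
force: [1.0, -0.7, -0.4]
width: 0.0239
gripper_force: 45.0
```

apply_moves(steps=[{"translation": [0,0.03,0],"rotation": [0,0,-0.08]},{"translation": [0,0.06,0],"rotation": [0,0,-0.16]},{"translation": [0,0.09,0],"rotation": [0,0,-0.24]},{"translation": [0,0.12,0],"rotation": [0,0,-0.3]},{"translation": [0,0.14,0],"rotation": [0,0,-0.314]},{"translation": [0,0.14,0],"rotation": [0,0,-0.314]},{"translation": [0,0.14,0],"rotation": [0,0,-0.314]},{"translation": [0,0.14,0],"rotation": [0,0,-0.314]},{"translation": [0,0.14,0],"rotation": [0,0,-0.314]},{"translation": [0,0.14,0],"rotation": [0,0,-0.314]}])

```text
t: 9.52
eef_pos: [0.4955, 0.0736, 0.2091]
ee_rot: [-3.142, 0.0, -2.403]
force: [0.5, 0.2, -2.1]
width: 0.0237
gripper_force: 45.0
```

```bash
python3 - <<'E'
from h import *
s=get_state();c=camera_model("wrist");im=grab_frame("wrist");cv2.imwrite("pics/w4.png",im)
print(s['t'],s['eef_pos'],s['ee_rot'],s['force'],c['xyz'],c['rotation'])
e=s['eef_pos'];print(proj(c,[e,e-[0,0,.062],[.4955,.0739,.066]]))
E
```

```text
9.5167 [0.49548617 0.07360985 0.20914093] [-3.14156896e+00  1.12496400e-05 -2.40252815e+00] [ 0.51884866  0.2189945  -2.14160849] [0.43695477 0.02200579 0.36621092] [ 2.84890792e+00 -1.29181084e-04  2.31030995e+00]
[[253.4432427  256.13617901]
 [254.09470331 215.861117  ]
 [254.79171683 186.67358611]]
```

View pics/w4.png

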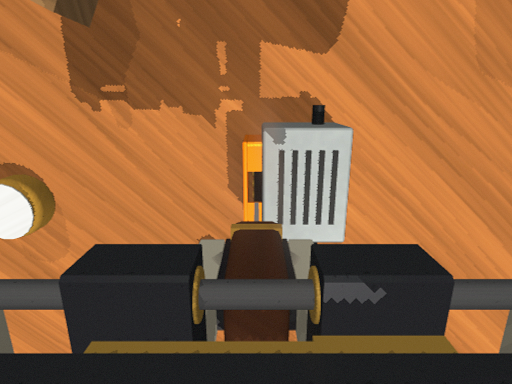

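The wrist view shows the blade at u≈257, rows 200–222, and the notch gap at u≈253–262, rows 172–202, directly under it. I'll check the offsets numerically.

```bash
python3 - <<'E'
from h import *
im=cv2.imread("pics/w4.png")
for v in (165,180,185,190,195,200,205,210,215,218):print(v,[tuple(map(int,im[v,u])) for u in range(244,268)] if v in(180,190,210) else im[v,244:268].sum(1))
print("col", [(v,im[v,257].sum()) for v in range(160,225,2)])
E
```

```text
165 [425 456 438 402 446 443 446 446 443 447 447 446 450 455 453 458 461 432
 324 389 490 539 558 558]
180 [(30, 155, 252), (46, 176, 250), (42, 158, 245), (21, 94, 197), (29, 68, 126), (37, 71, 114), (42, 79, 122), (45, 77, 124), (43, 87, 128), (36, 80, 109), (34, 49, 65), (29, 33, 41), (31, 36, 45), (31, 34, 44), (31, 33, 45), (34, 39, 51), (35, 39, 49), (39, 43, 54), (74, 80, 85), (127, 132, 133), (161, 166, 165), (181, 186, 185), (186, 194, 191), (184, 193, 191)]
185 [435 468 451 323 219 228 242 230 247 235 150 102 113 115 114 110 117 133
 238 395 506 562 577 568]
190 [(27, 151, 252), (46, 173, 249), (42, 166, 251), (22, 108, 225), (28, 59, 103), (39, 70, 118), (45, 79, 123), (45, 75, 121), (42, 78, 121), (39, 70, 102), (32, 42, 58), (32, 35, 44), (31, 35, 44), (30, 33, 40), (32, 36, 44), (35, 39, 47), (29, 31, 42), (40, 45, 53), (80, 84, 85), (130, 133, 133), (164, 168, 168), (183, 188, 186), (188, 194, 192), (186, 194, 191)]
195 [428 467 462 355 193 216 237 236 268 255 154 114 101 114 108 112 116 138
 245 398 507 571 584 573]
200 [426 461 454 366 197 222 244 244 247 211 129 108
[... 819 characters left out ...]
t64(451)), (166, np.uint64(449)), (168, np.uint64(449)), (170, np.uint64(448)), (172, np.uint64(105)), (174, np.uint64(113)), (176, np.uint64(117)), (178, np.uint64(112)), (180, np.uint64(109)), (182, np.uint64(115)), (184, np.uint64(108)), (186, np.uint64(101)), (188, np.uint64(103)), (190, np.uint64(103)), (192, np.uint64(109)), (194, np.uint64(108)), (196, np.uint64(114)), (198, np.uint64(111)), (200, np.uint64(113)), (202, np.uint64(314)), (204, np.uint64(328)), (206, np.uint64(332)), (208, np.uint64(334)), (210, np.uint64(331)), (212, np.uint64(332)), (214, np.uint64(336)), (216, np.uint64(332)), (218, np.uint64(336)), (220, np.uint64(325)), (222, np.uint64(122)), (224, np.uint64(274))]
```

apply_moves(steps=[{"translation": [0.0035,-0.003,-0.03],"rotation": [0,0,0]},{"translation": [0.0035,-0.003,-0.06],"rotation": [0,0,0]},{"translation": [0.0035,-0.003,-0.1],"rotation": [0,0,0]},{"translation": [0.0035,-0.003,-0.14],"rotation": [0,0,0]},{"translation": [0.0035,-0.003,-0.18],"rotation": [0,0,0]},{"translation": [0.0035,-0.003,-0.22],"rotation": [0,0,0]},{"translation": [0.0035,-0.003,-0.25],"rotation": [0,0,0]},{"translation": [0.0035,-0.003,-0.27],"rotation": [0,0,0]},{"translation": [0.0035,-0.003,-0.28],"rotation": [0,0,0]},{"translation": [0.0035,-0.003,-0.28],"rotation": [0,0,0]}])

```text
t: 10.4
eef_pos: [0.4962, 0.0731, 0.1385]
ee_rot: [3.141, -0.001, -2.402]
force: [0.4, 0.2, -2.0]
width: 0.0243
gripper_force: 45.0
```

apply_moves(steps=[{"translation": [0,0,-0.01],"rotation": [0,0,0]},{"translation": [0,0,-0.02],"rotation": [0,0,0]},{"translation": [0,0,-0.03],"rotation": [0,0,0]},{"translation": [0,0,-0.04],"rotation": [0,0,0]},{"translation": [0,0,-0.05],"rotation": [0,0,0]},{"translation": [0,0,-0.06],"rotation": [0,0,0]},{"translation": [0,0,-0.07],"rotation": [0,0,0]},{"translation": [0,0,-0.08],"rotation": [0,0,0]},{"translation": [0,0,-0.09],"rotation": [0,0,0]},{"translation": [0,0,-0.1],"rotation": [0,0,0]}])

```text
t: 11.23
eef_pos: [0.4964, 0.0732, 0.1138]
ee_rot: [-3.142, -0.0, -2.402]
force: [0.4, -0.8, -1.6]
width: 0.0236
gripper_force: 45.0
```

```bash
python3 - <<'E'
from h import *
im=grab_frame("wrist");cv2.imwrite("pics/w5.png",im);s=get_state();print(s['t'],s['eef_pos'],s['force'],s['moment'])
cv2.imwrite("pics/w5c.png",cv2.resize(im[90:260,190:370],None,fx=3,fy=3,interpolation=cv2.INTER_CUBIC))
E
```

```text
11.2833 [0.49608809 0.073072   0.11330305] [ 0.55000405  0.03318594 -2.18119567] [ 0.08074758 -0.06974423  0.02226861]
```

View pics/w5c.png

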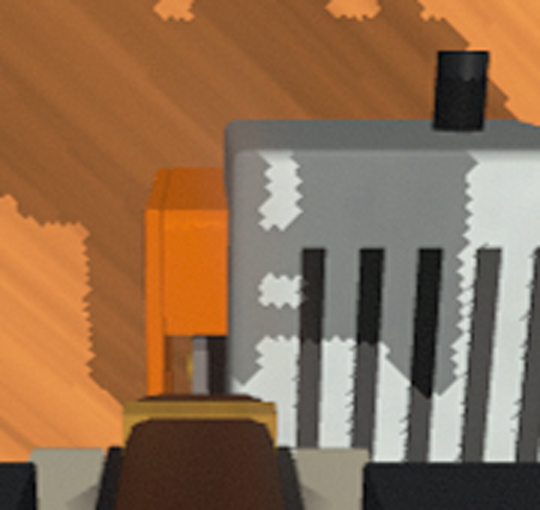

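The blade is inside the notch, seen at crop (200,365) between the plate and the box. Next I'll tilt about the tip with a firmer grip, then pull outward.

apply_moves(steps=[{"translation": [0.0043,-0.0047,0],"rotation": [0.037,0.034,0]},{"translation": [0.0086,-0.0095,0],"rotation": [0.074,0.067,0]},{"translation": [0.013,-0.0142,-0.001],"rotation": [0.111,0.101,0]},{"translation": [0.0172,-0.019,-0.001],"rotation": [0.148,0.135,0]},{"translation": [0.0215,-0.0237,-0.002],"rotation": [0.185,0.169,0]},{"translation": [0.026,-0.0284,-0.003],"rotation": [0.222,0.202,0]},{"translation": [0.03,-0.033,-0.004],"rotation": [0.259,0.236,0]},{"translation": [0.0345,-0.038,-0.005],"rotation": [0.296,0.27,0]},{"translation": [0.039,-0.0425,-0.007],"rotation": [0.333,0.303,0]},{"translation": [0.043,-0.047,-0.008],"rotation": [0.37,0.337,0]}], newtons=60)

```text
t: 12.12
eef_pos: [0.5073, 0.0614, 0.112]
ee_rot: [2.878, 0.0, -2.402]
force: [0.4, 0.4, -0.7]
width: 0.0235
gripper_force: 60.0
```

apply_moves(steps=[{"translation": [0.003,-0.003,0],"rotation": [0,0,0]},{"translation": [0.006,-0.006,0],"rotation": [0,0,0]},{"translation": [0.009,-0.009,0],"rotation": [0,0,0]},{"translation": [0.011,-0.012,0],"rotation": [0,0,0]},{"translation": [0.014,-0.015,0],"rotation": [0,0,0]},{"translation": [0.016,-0.018,0],"rotation": [0,0,0]},{"translation": [0.019,-0.021,0],"rotation": [0,0,0]},{"translation": [0.022,-0.024,0],"rotation": [0,0,0]},{"translation": [0.024,-0.027,0],"rotation": [0,0,0]},{"translation": [0.027,-0.03,0],"rotation": [0,0,0]}])

```text
t: 12.95
eef_pos: [0.5116, 0.0561, 0.1119]
ee_rot: [2.875, -0.001, -2.403]
force: [-6.9, 11.0, 1.7]
width: 0.0237
gripper_force: 60.0
```

apply_moves(steps=[{"translation": [0.004,-0.0045,0],"rotation": [0,0,0]},{"translation": [0.008,-0.009,0],"rotation": [0,0,0]},{"translation": [0.012,-0.0135,0],"rotation": [0,0,0]},{"translation": [0.016,-0.018,0],"rotation": [0,0,0]},{"translation": [0.02,-0.0225,0],"rotation": [0,0,0]},{"translation": [0.024,-0.027,0],"rotation": [0,0,0]},{"translation": [0.028,-0.031,0],"rotation": [0,0,0]},{"translation": [0.032,-0.035,0],"rotation": [0,0,0]},{"translation": [0.036,-0.04,0],"rotation": [0,0,0]},{"translation": [0.04,-0.044,0],"rotation": [0,0,0]}])

```text
t: 13.78
eef_pos: [0.524, 0.0427, 0.1121]
ee_rot: [2.88, 0.0, -2.403]
force: [-0.8, -0.6, -1.7]
width: 0.0239
gripper_force: 60.0
```

```bash
python3 - <<'E'
from h import *
a=grab_frame("side");cv2.imwrite("pics/s2.png",a);b=grab_frame("top");w=grab_frame("wrist")
s=get_state();print(s['t'],s['eef_pos'],s['ee_rot'],s['force'],s['moment'])
r=lambda i,x,y,w=100,h=100:cv2.resize(i[y:y+h,x:x+w],(400,400),interpolation=cv2.INTER_CUBIC)
c=camera_model("side");u,v=proj(c,[.51,.06,.06])[0].astype(int);print(u,v)
cv2.imwrite("pics/m2.png",np.hstack([r(a,u-50,v-50),r(w,170,100,170,170)]))
E
```

```text
13.9333 [0.52396797 0.04280709 0.11202566] [ 2.87958405e+00  3.55851309e-05 -2.40273446e+00] [-0.68204286 -0.21293348 -1.63844805] [-0.6283594  -0.76865282  0.00735017]
218 186
```

View pics/m2.png

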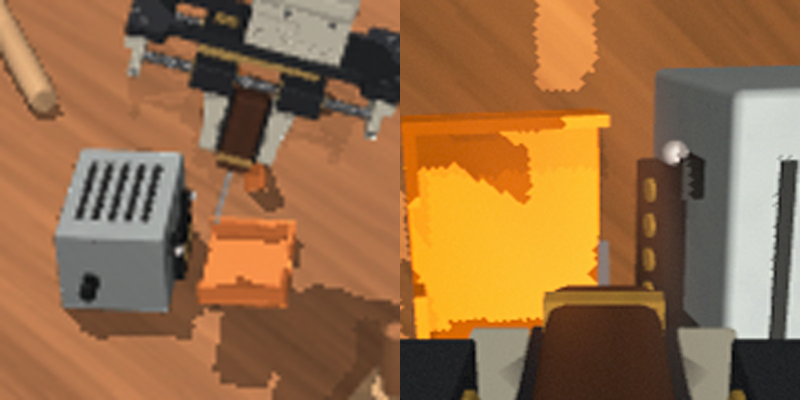

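The picture shows the cover lying flat on its front, open side up, at left-panel (245,265), clear of the box. I'm lifting away, untilting and returning to the block.

apply_moves(steps=[{"translation": [0,0,0.03],"rotation": [0,0,0]},{"translation": [0,0,0.07],"rotation": [0,0,0]},{"translation": [0,0,0.12],"rotation": [0,0,0]},{"translation": [0,0,0.18],"rotation": [-0.05,-0.046,0]},{"translation": [0,0,0.24],"rotation": [-0.1,-0.091,0]},{"translation": [0,0,0.3],"rotation": [-0.16,-0.146,0]},{"translation": [0,0,0.34],"rotation": [-0.22,-0.2,0]},{"translation": [0,0,0.37],"rotation": [-0.28,-0.255,0]},{"translation": [0,0,0.39],"rotation": [-0.33,-0.3,0]},{"translation": [0,0,0.4],"rotation": [-0.37,-0.337,0]}])

```text
t: 14.77
eef_pos: [0.5244, 0.0433, 0.2149]
ee_rot: [-3.138, 0.003, -2.402]
force: [0.3, -0.1, -1.5]
width: 0.0233
gripper_force: 60.0
```

apply_moves(steps=[{"translation": [-0.01,-0.05,0],"rotation": [0,0,0.1]},{"translation": [-0.02,-0.1,0],"rotation": [0,0,0.2]},{"translation": [-0.03,-0.15,0],"rotation": [0,0,0.3]},{"translation": [-0.04,-0.2,0],"rotation": [0,0,0.4]},{"translation": [-0.05,-0.25,0],"rotation": [0,0,0.5]},{"translation": [-0.06,-0.3,0],"rotation": [0,0,0.6]},{"translation": [-0.07,-0.35,0],"rotation": [0,0,0.7]},{"translation": [-0.08,-0.4,0],"rotation": [0,0,0.8]},{"translation": [-0.09,-0.45,0],"rotation": [0,0,0.9]},{"translation": [-0.1,-0.5,0],"rotation": [0,0,1]}])

```text
t: 15.6
eef_pos: [0.4989, -0.0826, 0.2137]
ee_rot: [-3.14, 0.001, -1.876]
force: [-0.2, 0.0, -1.7]
width: 0.0238
gripper_force: 60.0
```

apply_moves(steps=[{"translation": [0,-0.06,0],"rotation": [0,0,0.1]},{"translation": [0,-0.12,0],"rotation": [0,0,0.2]},{"translation": [0,-0.18,0],"rotation": [0,0,0.3]},{"translation": [0,-0.24,0],"rotation": [0,0,0.4]},{"translation": [0,-0.3,0],"rotation": [0,0,0.5]},{"translation": [0,-0.36,0],"rotation": [0,0,0.6]},{"translation": [0,-0.42,0],"rotation": [0,0,0.7]},{"translation": [0,-0.48,0],"rotation": [0,0,0.8]},{"translation": [0,-0.54,0],"rotation": [0,0,0.9]},{"translation": [0,-0.6,0],"rotation": [0,0,1]}])

```text
t: 16.43
eef_pos: [0.499, -0.2328, 0.2138]
ee_rot: [-3.14, -0.001, -1.353]
force: [0.0, -0.3, -1.0]
width: 0.0243
gripper_force: 60.0
```

```bash
python3 - <<'E'
from h import *
s=get_state();print(s['t'],s['eef_pos'],s['ee_rot'],s['force'],s['moment'],s['width'])
E
```

```text
16.4333 [ 0.49901529 -0.23284399  0.2137701 ] [-3.13994186e+00 -7.42972798e-04 -1.35285498e+00] [ 0.04598009 -0.30631083 -0.98272179] [0.0598017  0.0293939  0.02699534] 0.02428277403905634
```

apply_moves(steps=[{"translation": [-0.01,-0.005,0],"rotation": [0,0,0.03]},{"translation": [-0.02,-0.01,0],"rotation": [0,0,0.06]},{"translation": [-0.03,-0.015,0],"rotation": [0,0,0.09]},{"translation": [-0.04,-0.02,0],"rotation": [0,0,0.109]},{"translation": [-0.054,-0.023,0],"rotation": [0,0,0.109]},{"translation": [-0.054,-0.023,0],"rotation": [0,0,0.109]},{"translation": [-0.054,-0.023,0],"rotation": [0,0,0.109]},{"translation": [-0.054,-0.023,0],"rotation": [0,0,0.109]},{"translation": [-0.054,-0.023,0],"rotation": [0,0,0.109]},{"translation": [-0.054,-0.023,0],"rotation": [0,0,0.109]}])

```text
t: 17.27
eef_pos: [0.4855, -0.2377, 0.212]
ee_rot: [3.141, 0.0, -1.298]
force: [0.3, 0.8, -0.4]
width: 0.0238
gripper_force: 60.0
```

```bash
python3 - <<'E'
from h import *
im=grab_frame("wrist");cv2.imwrite("pics/w6.png",im);s=get_state();print(s['t'],s['eef_pos'],s['ee_rot'])
o=cv2.imread("pics/w4.png")
for n,i in(("old",o),("new",im)):
    i=i.astype(int);print(n,"row210",i[210,248:266].sum(1),"col257",[int(i[v,257].sum()) for v in range(192,240,2)])
    b=(i[...,2]-i[...,0]>60)&(i[...,1]-i[...,0]>25)&(i[...,2]<230) 
    y=i[218:240,222:292];print("row230",i[230,226:292:3].sum(1))
# phase shift of handle area
f=lambda i:cv2.cvtColor(i[224:290,226:288],cv2.COLOR_BGR2GRAY).astype(np.float32)
print(cv2.phaseCorrelate(f(o),f(im)))
print(cv2.matchTemplate(cv2.cvtColor(im,6)[215:300,218:298],cv2.cvtColor(o,6)[223:240,228:288],cv2.TM_CCOEFF_NORMED).argmax(), "exp", 8*(80-60+1)+10)
E
```

```text
17.3167 [ 0.48549185 -0.23773071  0.2119917 ] [ 3.14147670e+00  2.55642969e-05 -1.29814857e+00]
old row210 [449 449 450 449 447 456 419 332 340 331 381 449 463 404 275 393 513 572] col257 [109, 108, 114, 111, 113, 314, 328, 332, 334, 331, 332, 336, 332, 336, 325, 122, 274, 271, 295, 122, 124, 136, 125, 130]
row230 [399 398 334 321 183 134 138 134 121 129 123 125 112 116 127 138 151 331
 344 590 576 576]
new row210 [558 558 545 539 547 540 446 327 336 331 352 364 359 359 361 374 383 380] col257 [228, 241, 295, 364, 356, 357, 342, 331, 335, 331, 329, 325, 331, 334, 329, 112, 235, 261, 294, 120, 121, 130, 125, 125]
row230 [543 554 349 351 188 132 119 135 127 123 127 107 109 117 116 125 192 348
 348 558 544 518]
((-0.3348482613813246, 0.2904177958914218), 0.8538550037062831)
178 exp 178
```

```bash
python3 - <<'E'
import cv2
a=cv2.imread("pics/w6.png").astype(int);o=cv2.imread("pics/w4.png").astype(int)
for v in range(196,214,1): print(v,a[v,251:263].sum(1),(a[v,251:263,2]-a[v,251:263,0]), "old",o[v,254:260].sum(1))
E
```

```text
196 [302 307 309 302 296 295 295 294 291 291 300 312] [73 72 75 72 75 72 70 71 72 73 74 72] old [150 103 107 114 113 115]
197 [370 375 377 375 364 366 348 343 340 330 325 329] [88 91 92 89 89 86 83 80 79 81 78 78] old [139 108 103 120 114 104]
198 [357 357 368 366 372 365 364 360 364 367 372 376] [85 86 88 89 87 89 86 88 86 88 89 89] old [139 115 113 111 110 120]
199 [356 357 361 363 369 364 357 360 361 368 367 374] [84 87 86 88 87 88 87 88 88 87 86 89] old [135 102 103 100 112 113]
200 [356 362 362 364 363 362 356 360 357 364 366 373] [85 86 87 87 87 87 87 84 87 87 87 88] old [129 108  99 113 102 109]
201 [359 360 365 364 363 363 362 359 358 364 368 377] [86 89 88 88 87 85 86 85 88 89 87 87] old [174 168 180 174 165 157]
202 [357 360 363 359 354 354 357 356 360 361 368 372] [85 87 87 75 62 62 61 73 88 89 87 88] old [314 320 317 314 321 315]
203 [361 361 361 343 332 333 332 342 362 365 365 370] [83 88 80 45 11 11 11 38 79 86 89 88] old [430 338 339 340 425 473]
204 [361 361 358 351 333 332 342 347 359 362 366 366] [84 88 81 44 14 17 13 41 79 88 88 87] old [422 331 339 328 421 457]
20
[... 479 characters left out ...]
 old [422 334 336 334 407 458]
209 [544 555 498 357 328 332 334 348 361 359 369 372] [120 121 117  50  14  15  16  39  77  89  87  88] old [418 331 335 331 383 456]
210 [539 547 540 446 327 336 331 352 364 359 359 361] [120 123 120  76  13  17  14  35  71  88  88  88] old [419 332 340 331 381 449]
211 [544 542 538 445 318 336 327 393 438 405 414 392] [118 123 119  75  11  15  14  48  88 102 102  94] old [422 333 332 330 379 453]
212 [542 549 540 442 328 333 329 386 527 572 574 516] [120 120 118  76  13  16  14  47 112 125 124 123] old [424 328 336 332 377 453]
213 [543 551 534 435 329 331 332 387 514 564 566 571] [121 121 118  72  12  17  15  46 110 123 120 123] old [418 329 341 332 385 457]
```

apply_moves(steps=[{"translation": [0,-0.003,-0.04],"rotation": [0,0,0.004]},{"translation": [0,-0.003,-0.08],"rotation": [0,0,0.004]},{"translation": [0,-0.003,-0.12],"rotation": [0,0,0.004]},{"translation": [0,-0.003,-0.16],"rotation": [0,0,0.004]},{"translation": [0,-0.003,-0.2],"rotation": [0,0,0.004]},{"translation": [0,-0.003,-0.24],"rotation": [0,0,0.004]},{"translation": [0,-0.003,-0.27],"rotation": [0,0,0.004]},{"translation": [0,-0.003,-0.3],"rotation": [0,0,0.004]},{"translation": [0,-0.003,-0.31],"rotation": [0,0,0.004]},{"translation": [0,-0.003,-0.32],"rotation": [0,0,0.004]}])

```text
t: 18.15
eef_pos: [0.4853, -0.2386, 0.1316]
ee_rot: [3.141, 0.0, -1.296]
force: [-0.7, -0.2, -0.7]
width: 0.0239
gripper_force: 60.0
```

apply_moves(steps=[{"translation": [0,0,-0.02],"rotation": [0,0,0]},{"translation": [0,0,-0.04],"rotation": [0,0,0]},{"translation": [0,0,-0.06],"rotation": [0,0,0]},{"translation": [0,0,-0.08],"rotation": [0,0,0]},{"translation": [0,0,-0.1],"rotation": [0,0,0]},{"translation": [0,0,-0.12],"rotation": [0,0,0]},{"translation": [0,0,-0.14],"rotation": [0,0,0]},{"translation": [0,0,-0.16],"rotation": [0,0,0]},{"translation": [0,0,-0.18],"rotation": [0,0,0]},{"translation": [0,0,-0.2],"rotation": [0,0,0]}])

```text
t: 18.98
eef_pos: [0.4853, -0.2386, 0.0815]
ee_rot: [3.141, 0.0, -1.296]
force: [0.3, 0.1, -0.9]
width: 0.0239
gripper_force: 60.0
```

apply_moves(steps=[{"translation": [0,0,-0.01],"rotation": [0,0,0]},{"translation": [0,0,-0.02],"rotation": [0,0,0]},{"translation": [0,0,-0.03],"rotation": [0,0,0]},{"translation": [0,0,-0.036],"rotation": [0,0,0]},{"translation": [0,0,-0.04],"rotation": [0,0,0]},{"translation": [0,0,-0.044],"rotation": [0,0,0]},{"translation": [0,0,-0.047],"rotation": [0,0,0]},{"translation": [0,0,-0.049],"rotation": [0,0,0]},{"translation": [0,0,-0.05],"rotation": [0,0,0]},{"translation": [0,0,-0.05],"rotation": [0,0,0]}])

```text
t: 19.82
eef_pos: [0.4854, -0.2385, 0.0696]
ee_rot: [-3.142, -0.0, -1.296]
force: [-0.3, -0.1, -1.4]
width: 0.0236
gripper_force: 60.0
```

apply_moves(steps=[{"translation": [0,0,-0.001],"rotation": [0,0,0]},{"translation": [0,0,-0.002],"rotation": [0,0,0]},{"translation": [0,0,-0.003],"rotation": [0,0,0]},{"translation": [0,0,-0.003],"rotation": [0,0,0]},{"translation": [0,0,-0.003],"rotation": [0,0,0]},{"translation": [0,0,-0.003],"rotation": [0,0,0]},{"translation": [0,0,-0.003],"rotation": [0,0,0]},{"translation": [0,0,-0.003],"rotation": [0,0,0]},{"translation": [0,0,-0.003],"rotation": [0,0,0]},{"translation": [0,0,-0.003],"rotation": [0,0,0]}])

```text
t: 20.65
eef_pos: [0.4854, -0.2386, 0.069]
ee_rot: [-3.141, -0.0, -1.296]
force: [-2.2, 0.6, 5.6]
width: 0.024
gripper_force: 60.0
```

apply_moves(steps=[{"translation": [0,0,0],"rotation": [0,0,0]},{"translation": [0,0,0],"rotation": [0,0,0]},{"translation": [0,0,0],"rotation": [0,0,0]},{"translation": [0,0,0],"rotation": [0,0,0]},{"translation": [0,0,0],"rotation": [0,0,0]},{"translation": [0,0,0],"rotation": [0,0,0]},{"translation": [0,0,0],"rotation": [0,0,0]},{"translation": [0,0,0],"rotation": [0,0,0]},{"translation": [0,0,0],"rotation": [0,0,0]},{"translation": [0,0,0],"rotation": [0,0,0]}], jaw=-1)

```text
t: 21.48
eef_pos: [0.4854, -0.2385, 0.0688]
ee_rot: [-3.142, -0.0, -1.296]
force: [-0.8, -0.5, 1.4]
width: 0.0839
gripper_force: 0.0
```

apply_moves(steps=[{"translation": [0,0,0],"rotation": [0,0,0]},{"translation": [0,0,0.02],"rotation": [0,0,0]},{"translation": [0,0,0.06],"rotation": [0,0,0]},{"translation": [0,0,0.12],"rotation": [0,0,0]},{"translation": [0,0,0.2],"rotation": [0,0,0]},{"translation": [0,0,0.28],"rotation": [0,0,0]},{"translation": [0,0,0.36],"rotation": [0,0,0]},{"translation": [0,0,0.44],"rotation": [0,0,0]},{"translation": [0,0,0.52],"rotation": [0,0,0]},{"translation": [0,0,0.63],"rotation": [0,0,0]}])

```text
t: 22.32
eef_pos: [0.4845, -0.2383, 0.2273]
ee_rot: [3.141, 0.001, -1.296]
force: [0.6, 0.0, 0.0]
width: 0.0875
gripper_force: 0.0
```

apply_moves(steps=[{"translation": [0,0.08,0],"rotation": [0,0,0]},{"translation": [0,0.16,0],"rotation": [0,0,0]},{"translation": [0,0.24,0],"rotation": [0,0,0]},{"translation": [0,0.3,0],"rotation": [0,0,0]},{"translation": [0,0.333,0],"rotation": [0,0,0]},{"translation": [0,0.333,0],"rotation": [0,0,0]},{"translation": [0,0.333,0],"rotation": [0,0,0]},{"translation": [0,0.333,0],"rotation": [0,0,0]},{"translation": [0,0.333,0],"rotation": [0,0,0]},{"translation": [0,0.333,0],"rotation": [0,0,0]}])

```text
t: 23.15
eef_pos: [0.4853, -0.1559, 0.2262]
ee_rot: [3.141, -0.0, -1.297]
force: [-0.2, 0.9, -0.7]
width: 0.0873
gripper_force: 0.0
```

```bash
python3 - <<'E'
from h import *
c=camera_model("wrist");im=grab_frame("wrist");t=grab_frame("top");sd=grab_frame("side")
cv2.imwrite("pics/w7.png",im);cv2.imwrite("pics/t7.png",t);cv2.imwrite("pics/s7.png",sd)
o=cv2.imread("pics/w3.png")
def ext(i):
    i=i[40:140,255:320].astype(int);m=((i.sum(2)<135)).astype(np.uint8)
    k,_,st,ce=cv2.connectedComponentsWithStats(m);j=1+st[1:,4].argmax();return st[j]+[255,40,0,0,0],ce[j]+[255,40]
print(ext(o),ext(im))
H=np.array([[sx*.012,sy*.017,z] for z in(.062,.127) for sx in(1,-1) for sy in(1,-1)])
c3=dict(c,xyz=np.array([0.50569757,-0.2286857,0.38368935]),rotation=np.array([2.84892117,.000415921,-2.85227426]))
for k in(c3,c): q=proj(k,place(H,.4856,-.2382,.276));print(q.min(0),q.max(0))
s0=cv2.imread("pics/side0.png");t0=cv2.imread("pics/top0.png")
for n,a,b in(("side",s0,sd),("top",t0,t)):
    d=(np.abs(a.astype(int)-b).sum(2)>90).astype(np.uint8);k,_,st,ce=cv2.connectedComponentsWithStats(d);print(n,[st[i].tolist() for i in range(1,k) if st[i,4]>25])
cs=camera_model("side");r=proj(cs,place(H,.4856,-.2382,.276));print("side handle",r.min(0),r.max(0))
for n,i in(("s0",s0),("s7",sd)):
    g=i[210:250,270:306].astype(int).sum(2);m=(g<150).astype(np.uint8);k,_,st,ce=cv2.connectedComponentsWithStats(m);j=1+st[1:,4].argmax();print(n,st[j]+[270,210,0,0,0],ce[j])
E
```

```text
(array([ 270,   70,   34,   48, 1314]), array([287.70319635,  91.27245053])) (array([ 269,   72,   34,   47, 1220]), array([286.85163934,  92.07377049]))
[266.63471112  68.65023024] [303.8501625  117.82090763]
[266.21786913  70.30378528] [302.66481962 119.034579  ]
side [[97, 0, 99, 24, 1144], [203, 0, 13, 32, 118], [213, 0, 32, 9, 168], [244, 44, 50, 22, 428], [0, 62, 8, 12, 52], [0, 73, 36, 42, 564], [232, 82, 68, 107, 2952], [0, 116, 46, 110, 2753], [210, 178, 34, 40, 522], [57, 191, 10, 12, 33], [70, 201, 41, 50, 877], [253, 228, 67, 34, 696], [0, 245, 68, 139, 3916], [101, 247, 259, 137, 10632], [58, 252, 48, 45, 377], [323, 257, 8, 9, 44], [112, 296, 11, 19, 105]]
top [[56, 152, 354, 232, 37878], [235, 277, 7, 67, 286], [265, 339, 28, 15, 300], [245, 341, 10, 6, 34], [258, 341, 14, 14, 97], [198, 355, 30, 29, 410], [242, 362, 16, 13, 55], [225, 371, 22, 4, 40], [160, 379, 33, 5, 87], [224, 381, 24, 3, 43]]
side handle [278.39160771 216.69313226] [295.77149026 245.72449492]
s0 [281 224  15  18 198] [18.21212121 22.37373737]
s7 [282 219  14  22 261] [18.49042146 19.67816092]
```

```bash
python3 - <<'E'
from station import *
print(job_done())
E
```

```text
the job is handed in; nothing more can be done
None
```

The cover is off and lying flat on its front, the blade is back home in its slot, and the job was handed in at about 23 s; the red look-alike toppled by itself at the start, and I did not touch it.

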